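# Open the extractor's air gate to the third click and start it

## Task

Set the bench dust extractor going: with the fingertips, push the wooden cross-handle of the air gate along its slot, away from its parked end, counting the clicks, and stop in the third notch, never going past it. Then press the round start button all the way down and let it come back up. Push only: do not pinch the handle from both sides, and leave the loose things round about where they lie.

Things in the scene. Friction and masses are not known exactly. Their poses are not given: they have to be found in the camera images.
- lever (a joint): travel of the handle along its slot in m, growing along +y of lever_handle: 0 parked (where it starts), a notch every 0.018, the third click at 0.054, the fifth and last at 0.090. It takes about 4 to 8 N to leave a notch; 9 mm on, past the crest, the handle snaps forward by itself into the next notch and stays there
- lever_handle (a point): centre of the air gate's handle, moving with it: a level cross-bar of two wooden scales on a steel tang, 96 mm long (its x axis), 20 mm thick (y, the way it slides), 30 mm high (z); opened by pushing its -y face; its top is 90 mm above the bench, its underside 12 mm above the gate's top
- gate: air gate: grey box fixed to the bench, 116 (x) x 196 (y) x 48 mm high, a slot along its top with six engraved marks at the notches (handle parked at the first), a duct up to 47 mm high reaching 64 mm beyond its +x side. Origin: centre of its underside, z up. The parked handle's centre is 45 mm from the middle towards -y
- start (a joint): travel of the start button in m: 0 up, 0.006 fully down; a spring of about 5 N at the bottom lifts it again
- start_top (a point): centre of the top face of the start button: a black round button 34 mm across on a round dark steel base, 50 mm across and 12 mm high, fixed to the bench; the button's top is 22 mm above the bench; z is up and the button is pressed downward
- bung_1: tapered round wooden bung, 50 mm across, 36 mm high, lying loose on the bench, to be left alone; origin at the centre of its underside
- chalk_0: stub of white chalk, 12 x 52 x 12 mm, lying loose on the bench, to be left alone; origin at the centre of its underside
- peg_0: wooden dowel, 12 x 80 x 10 mm, lying loose on the bench, to be left alone; origin at the centre of its underside
- bung_3: tapered round wooden bung, 44 mm across, 32 mm high, lying loose on the bench, to be left alone; origin at the centre of its underside
- wedge_1: oak wedge, 30 x 70 x 17 mm, lying loose on the bench, to be left alone; origin at the centre of its underside
- pencil: flat carpenter's pencil, 14 x 159 x 9 mm, lying loose on the bench, to be left alone; origin at the centre of its underside

How it is judged:
By the outcome, as a careful person would: the job done as asked, in the order asked, and still so for the second after the job is handed in, with the robot touching nothing.
It also fails if it takes over 64 s, if anything falls off the work surface, if the arm or the gripper's body presses on something with over 40 N, if the wrist force passes 120 N, or if a joint passes its speed limit or range.

## Robot

A 7-joint arm with a two-finger parallel gripper is mounted at the origin on a cart in front of the work surface, level with it; the furniture and walls round the work are solid. World frame = base frame: x ahead of the robot, y to its left, z up, the work surface at z = 0. Lengths are in mm, angles in rad, forces in N, time in s.
With the tool pointing down it reaches from about 425 to 875 mm from the base axis. Payload 4.7 kg.
Tool frame: the origin (TCP) lies between the finger pads; the fingertips stand bot.nose_length ahead of it and the grasp point (between the pads) lies 6 mm ahead of it (bot.nose_length is the distance from the TCP to the fingertips, in mm); y points along the fingers, z is the direction in which the jaws open and shut, and the axes are right-handed (so a half turn about y gives the same grasp; the last joint's range is limited). The gripper opens to 85 mm and grips with 20 to 120 N. Pads are 22 mm wide; open, the fingers measure 114 mm over their backs; the gripper's body (76 mm by 85 mm) begins 54 mm behind the grasp point. The pads swing forward as they close: fully open they stand 13 mm farther back than shut.
Start: joints at [1.172, 0.321, -0.07, 1.45, 0.023, 1.371, -0.057], TCP at [260.747, -595.427, 256.349] pointing down, gripper open.
Joint ranges: [-2.86, 2.86], [-0.3, 2.09], [-1.38, 1.24], [0.06, 2.45], [-1.56, 4.7], [0.09, 2.05], [-2.69, 2.69]. Speed limits (rad/s): [2.57, 2.57, 3.14, 3.14, 3.14, 3.14, 3.14].

## Interface

Orientations are given as a unit quaternion [x, y, z, w].
In Python, from cell import bot, eyes gives the robot as it stands.
- The arm moves only by the tool play_rows, never from a script. Its argument "deltas" is one flat list of numbers, 5 for each row, row after row: the shift along the tool's x, y, z in m, then the turn about the tool's y in degrees, then the opening in per cent of the stroke, from 0 (shut) to 100 (fully open). A call has 1 to 20 rows; each row is the pose to reach, as a shift and turn from the pose commanded when the call began, along the tool's axes at that moment; what a row does not reach only later rows make up. A row lasts 1/8 s, in which the tool goes at most 62.5 mm and 10.7 degrees, less where a joint would pass 70% of its speed; a pose out of reach is approached as far as the arm can. A call with a gripper value outside its range is refused whole. The fingers move at their own pace and stop on an object; "newtons" is the grip in N (left out, the last holds). Time passes only in rows, so rows that repeat a pose let the fingers close. It gives the time, the measured TCP pose, the force and the opening at its end, in the units of the state.
- bot.get_obs(): the state, without advancing time (a new reading comes with each control period).
- eyes.grab_frame(name): name is "scene" or "top" or "wrist"; returns a dict with "color" (480x640x3 uint8, blue, green, red), "z_map" (480x640 float32, mm along the optical axis (not along the pixel's ray), 0 where there is no reading), "vertical_fov" (degrees; the focal length in pixels is half the picture's height over the tangent of half this angle, whatever the lens; pixels are square), "cx", "cy" (the principal point, pixels), "xyz" and "orientation" of the camera in the world. Camera axes: x right, y down, z forward; pixel columns grow to the right and rows downward; lengths in mm; the calibration is good to about 2 mm. The wrist camera is an equidistant fisheye: a pixel r from the principal point sees the ray r / f radians off the axis. A picture is of the moment at which its call begins.
- bot.sign_off(): hands the job in, once; it reports no verdict.
The state is a dict: "clock": time; "joint_positions": joint angles; "qvel": joint speeds; "tau": joint torques, N m; "ee_pos": TCP position; "eef_rot": TCP orientation; "force": force on the tool from outside, world axes, zero at the start; "moment": the same for the moment, N m; "finger_gap": finger opening in mm.
Only numpy, scipy, OpenCV 4.12 (cv2) and the standard library are available. Lean on these libraries where they do the work, as an engineer would, in place of code of your own. Each camera call takes 0.05 s, during which the arm holds its last target. There are 200 camera calls.

## Working session

There is one attempt and no reset: what is moved stays moved. The work goes in short steps, Python scripts to look and compute and a tool call to move; the robot and the scene stay as the last step left them, time stands still between calls to the robot, and variables do not carry over. Pictures are saved under pics/ and viewed, about 8 in all and at most 12, crops included, and the job is handed in when it is done.

Besides the shell and the picture viewer there is one more tool, called after "Call:" as name(argument=value, ...) on one line, values as JSON. play_rows: Moves the arm, as the interface text tells. Its arguments: {"type":"object","properties":{"deltas":{"type":"array","items":{"type":"number"}},"newtons":{"type":"number"}},"required":["deltas"]}

```bash
mkdir -p pics; cat > h.py <<'E'
import numpy as np, cv2
from cell import bot, eyes
from scipy.spatial.transform import Rotation as R
def grab(n,save=None):
    f=eyes.grab_frame(n)
    if save: cv2.imwrite('pics/'+save,f['color'])
    return f
def pts(f):
    """world xyz map from pinhole depth"""
    h,w=f['z_map'].shape; fo=h/2/np.tan(np.radians(f['vertical_fov'])/2)
    v,u=np.mgrid[:h,:w]; z=f['z_map']
    p=np.stack([(u-f['cx'])/fo*z,(v-f['cy'])/fo*z,z],-1)
    return p@R.from_quat(f['orientation']).as_matrix().T+np.array(f['xyz'])
E
python3 - <<'E'
from h import *
o=bot.get_obs(); print(o, bot.nose_length)
print(R.from_quat(o['eef_rot']).as_matrix().round(3))
for n in('scene','top'):
    f=grab(n,n+'0.png'); print(n,f['xyz'],f['vertical_fov'],R.from_quat(f['orientation']).as_matrix().round(2).tolist())
    np.save(n+'0.npy',pts(f)); np.save(n+'z.npy',f['z_map'])
E
```

```text
{'clock': 0.0, 'joint_positions': array([ 1.1721235 ,  0.32183635, -0.07008241,  1.45169574,  0.0226047 ,
        1.37076369, -0.05686366]), 'qvel': array([ 0.00127928,  0.00021749, -0.0009565 ,  0.00047156,  0.00019957,
       -0.00112583, -0.00118894]), 'tau': array([-4.34567000e-04, -4.93585074e+01, -3.82516449e-01, -3.14328218e+01,
        1.29800852e-02,  1.15615266e-02, -1.85557485e-05]), 'ee_pos': array([ 260.50700443, -594.98059731,  255.2043357 ]), 'eef_rot': array([-0.14510041,  0.69274999, -0.69144066,  0.14475199]), 'force': array([-0.20485242, -0.39490387,  0.21552231]), 'moment': array([-0.01118647,  0.03026027, -0.00976173]), 'finger_gap': 85.67895480197186} 25.0
[[-0.916 -0.001  0.401]
 [-0.401  0.002 -0.916]
 [ 0.    -1.    -0.002]]
scene [-55.77065944 744.03132683 695.07758361] 52.18680977630639 [[-0.81, -0.31, 0.51], [-0.59, 0.43, -0.68], [-0.01, -0.85, -0.53]]
top [ 480.15404988  -39.87340268 1411.25814489] 46.89077030392538 [[-0.03, -1.0, 0.07], [-1.0, 0.02, -0.02], [0.02, -0.07, -1.0]]
```

View pics/top0.png

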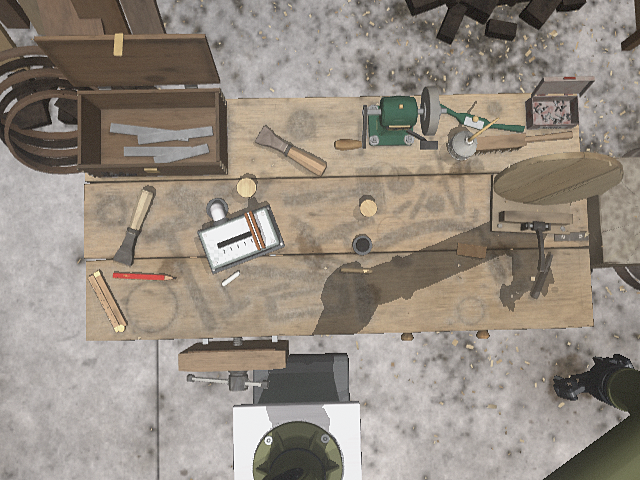

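View pics/scene0.png

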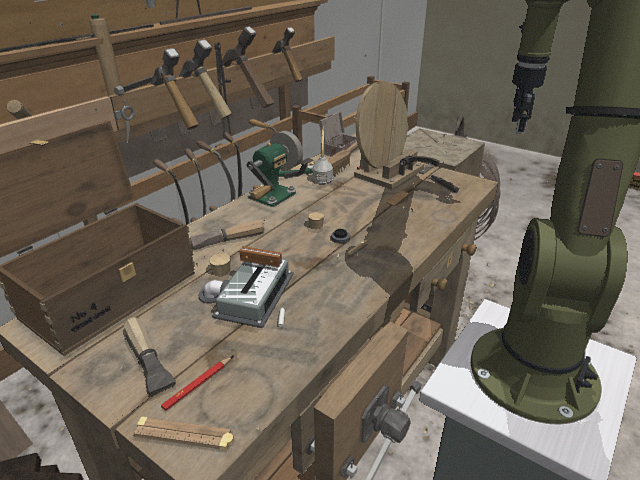

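The top view shows the gate around (240,240), with the brown cross-handle at (258,230) at its right (world −y) end and the duct at (217,210). The button is at (362,244), and there are bungs at (246,186) and (368,205). Next I'll measure the handle and the button.

```bash
python3 - <<'E'
from h import *
for n,box,bb in(('top',(190,195,290,280),(345,228,380,262)),('scene',(200,235,300,330),(325,222,355,247))):
    P=np.load(n+'0.npy'); img=cv2.imread(f'pics/{n}0.png')
    x0,y0,x1,y1=box; S=P[y0:y1,x0:x1].reshape(-1,3); 
    for lo,hi in((80,100),(42,54)):
        m=(S[:,2]>lo)&(S[:,2]<hi); q=S[m]; r=cv2.minAreaRect(q[:,:2].astype(np.float32)); print(n,lo,m.sum(),r,'medz',np.median(q[:,2]), cv2.boxPoints(r).round().tolist())
    x0,y0,x1,y1=bb; S=P[y0:y1,x0:x1].reshape(-1,3)
    for lo,hi in((17,30),(8,17)):
        q=S[(S[:,2]>lo)&(S[:,2]<hi)]
        if len(q)>4: print(n,'btn',lo,len(q),cv2.minEnclosingCircle(q[:,:2].astype(np.float32)),np.median(q,0))
# top-view overview of tall things near
P=np.load('top0.npy')
for (u,v) in[(246,186),(368,205),(230,280),(355,270),(400,120),(345,144),(310,160),(300,300),(140,275)]: print((u,v),P[v,u].round())
a=cv2.imread('pics/top0.png')[170:300,180:400]; b=cv2.imread('pics/scene0.png')[215:335,190:370]
cv2.imwrite('pics/c.png',np.vstack([cv2.resize(a,(500,295),interpolation=2),cv2.resize(b,(500,300),interpolation=2)]))
E
```

```text
top 80 329 ((583.4322509765625, 88.71583557128906), (95.06485748291016, 20.146713256835938), 19.32342529296875) medz 87.53695608200519 [[535.0, 82.0], [542.0, 63.0], [632.0, 95.0], [625.0, 114.0]]
top 42 2424 ((586.7048950195312, 137.556640625), (138.6907958984375, 179.2088165283203), 19.511341094970703) medz 46.691043579197185 [[491.0, 199.0], [551.0, 30.0], [682.0, 76.0], [622.0, 245.0]]
top btn 17 131 ((544.9124755859375, -175.45079040527344), 17.992645263671875) [ 544.66572941 -175.66752684   21.39358128]
top btn 8 145 ((544.7022705078125, -176.7170867919922), 24.48834228515625) [ 542.64701131 -175.69913404   11.63388867]
scene 80 329 ((583.1790771484375, 90.77018737792969), (94.79593658447266, 23.12596893310547), 20.467517852783203) medz 87.64302887270446 [[535.0, 85.0], [543.0, 63.0], [632.0, 97.0], [624.0, 118.0]]
scene 42 2022 ((586.14697265625, 138.026123046875), (137.08042907714844, 182.15676879882812), 19.65767478942871) medz 47.26983528221638 [[491.0, 201.0], [552.0, 29.0], [681.0, 75.0], [620.0, 247.0]]
scene btn 17 82 ((545.0941772460938, -175.51419067382812), 17.07892417907715) [ 544.33207572 -172.15292941   22.04981513]
scene btn 8 98 ((544.9198608398438, -174.3339385986328), 25.412904739379883) [ 536.55365039 -163.94682915   12.18373385]
(246, 186) [700. 113.  30.]
(368, 205) [ 645. -193.   25.]
(230, 280) [465. 159.   9.]
(355, 270) [ 482. -157.    2.]
(400, 120) [ 827. -260.  148.]
(345, 144) [ 787. -135.   93.]
(310, 160) [761. -50.  36.]
(300, 300) [410. -16.  -1.]
(140, 275) [483. 385.   6.]
```

View pics/c.png

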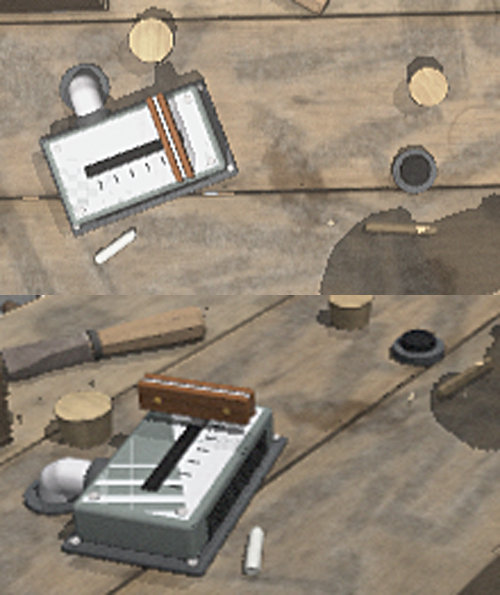

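Measured so far:
- **Handle:** centre about (583.5, 89.5), axis at 19.6°, top about 88–90 mm.
- **Push direction:** about (−0.335, 0.942).
- **Button:** (545, −175.5), top 22 mm.

I'll push with the closed fingers' 22 mm wide side, so −x of the tool points along the push.

```bash
cat >> h.py <<'E'
def plan(target,xdir=None):
    o=bot.get_obs(); M=R.from_quat(o['eef_rot']).as_matrix()
    print('shift m',(M.T@(np.array(target)-o['ee_pos'])/1000).round(4))
    if xdir is not None:
        v=M.T@np.array([*xdir,0]); print('turn',np.degrees(np.arctan2(-v[2],v[0])).round(2))
a=np.radians(19.6); d=np.array([-np.sin(a),np.cos(a)]); H=np.array([583.5,89.5])
E
python3 -c "
from h import *
plan([*(H-60*d),200],-d)"
```

```text
shift m [-0.5662  0.056  -0.4375]
turn -85.95
```

Call:
play_rows(deltas=[-0.038,0.004,-0.029,-6,50,-0.076,0.008,-0.058,-12,0,-0.114,0.012,-0.087,-18,0,-0.152,0.016,-0.117,-24,0,-0.19,0.02,-0.147,-30,0,-0.228,0.024,-0.176,-36,0,-0.266,0.028,-0.205,-42,0,-0.304,0.032,-0.235,-48,0,-0.342,0.036,-0.264,-54,0,-0.38,0.04,-0.294,-60,0,-0.418,0.044,-0.323,-66,0,-0.456,0.047,-0.352,-72,0,-0.494,0.05,-0.382,-78,0,-0.532,0.053,-0.411,-84,0,-0.566,0.056,-0.4375,-86,0,-0.566,0.056,-0.4375,-86,0,-0.566,0.056,-0.4375,-86,0], newtons=30)

```text
clock: 2.22
ee_pos: [603.3, 31.6, 199.7]
eef_rot: [0.578, -0.408, 0.407, -0.577]
force: [-0.1, -0.4, 0.9]
finger_gap: 0.1
```

```bash
cat >> h.py <<'E'
def fpts(f):
    """world xyz map from the equidistant fisheye"""
    h,w=f['z_map'].shape; fo=h/2/np.tan(np.radians(f['vertical_fov'])/2)
    v,u=np.mgrid[:h,:w]; x=u-f['cx'];y=v-f['cy']; r=np.hypot(x,y)+1e-9; t=r/fo; z=f['z_map']
    s=np.tan(np.minimum(t,1.5))*z/r
    return np.stack([x*s,y*s,z],-1)@R.from_quat(f['orientation']).as_matrix().T+np.array(f['xyz'])
E
python3 - <<'E'
from h import *
print(bot.nose_length)
f=grab('wrist','w1.png'); P=fpts(f); print(f['vertical_fov'],f['xyz'])
p=P.reshape(-1,3); p=p[(f['z_map'].ravel()>0)]
m=(p[:,2]>82)&(p[:,2]<96)&(np.hypot(*(p[:,:2]-H).T)<70); q=p[m]
print(m.sum(),cv2.minAreaRect(q[:,:2].astype(np.float32)),np.median(q[:,2]))
m=(np.abs(P[...,2]-89)<7)&(np.hypot(P[...,0]-H[0],P[...,1]-H[1])<70)&(f['z_map']>0)
v,u=np.nonzero(m); print(u.min(),u.max(),v.min(),v.max())
for n in('top','scene'):
    P=pts(grab(n)); c=bot.get_obs()['ee_pos']; s=P.reshape(-1,3); s=s[(np.hypot(s[:,0]-c[0],s[:,1]-c[1])<45)&(s[:,2]>120)&(s[:,2]<240)]
    print(n,len(s)); 
    for z in range(160,230,10):
        k=s[np.abs(s[:,2]-z)<5]
        if len(k): e=(k[:,:2]-c[:2])@np.stack([d,[d[1],-d[0]]],1); print(z,len(k),e.min(0).round(1),e.max(0).round(1),k[:,2].min().round(1))
E
```

```text
25.0
65.70646984690485 [579.25067169 102.11745556 318.19694712]
4731 ((585.1069946289062, 88.14622497558594), (95.59686279296875, 19.925498962402344), 19.674495697021484) 89.56360066535493
246 399 137 169
top 0
scene 494
170 1 [-0.3 -5.3] [-0.3 -5.3] 174.5
180 26 [ -5.1 -11.1] [13.5 11.9] 175.7
190 55 [ -3.2 -14.5] [15.7 12.8] 185.1
200 56 [ -5.6 -13.7] [14.4 14.5] 195.2
210 50 [ -5.2 -13.2] [14.8 13.6] 205.4
220 83 [ -3.6 -29.7] [17.1 31.6] 215.2
```

View pics/w1.png

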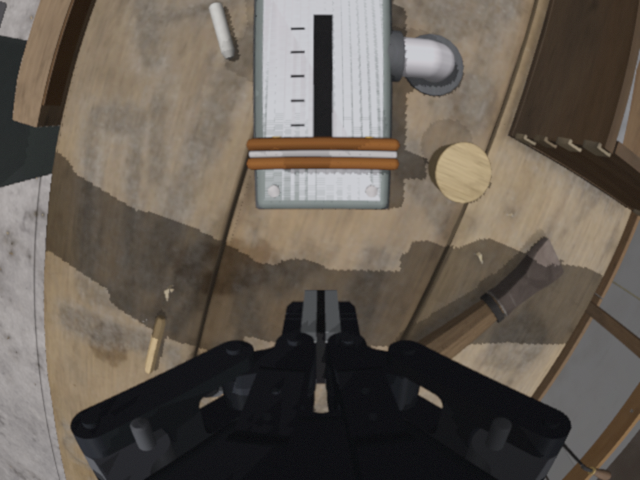

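Call:
play_rows(deltas=[0,0.04,0,0,0,0,0.08,0,0,0,0,0.108,0,0,0,-0.01,0.108,0,0,0,-0.02,0.108,0,0,0,-0.03,0.108,0,0,0,-0.03,0.108,0,0,0,-0.03,0.108,0,0,0])

```text
clock: 3.38
ee_pos: [594.0, 60.4, 92.9]
eef_rot: [-0.578, 0.407, -0.408, 0.578]
force: [0.1, -1.0, -0.8]
finger_gap: -0.6
```

Call:
play_rows(deltas=[-0.002,0,0,0,0,-0.004,0,0,0,0,-0.006,0,0,0,0,-0.008,0,0,0,0,-0.01,0,0,0,0,-0.011,0,0,0,0,-0.011,0,0,0,0])

```text
clock: 4.25
ee_pos: [590.5, 69.1, 92.3]
eef_rot: [0.578, -0.407, 0.408, -0.577]
force: [1.8, -4.7, -0.8]
finger_gap: 0.2
```

Call:
play_rows(deltas=[-0.001,0,0,0,0,-0.002,0,0,0,0,-0.003,0,0,0,0,-0.004,0,0,0,0,-0.005,0,0,0,0,-0.005,0,0,0,0])

```text
clock: 5.0
ee_pos: [589.1, 73.0, 92.3]
eef_rot: [0.578, -0.407, 0.409, -0.577]
force: [3.1, -5.2, -0.9]
finger_gap: 0.0
```

```bash
cat >> h.py <<'E'
def lever(save=None):
    f=grab('wrist',save); P=fpts(f); p=P[f['z_map']>0]
    G=np.array([585.1,88.1]); ex=np.array([d[1],-d[0]])
    e=(p[:,:2]-G)@np.stack([d,ex],1)
    q=e[(p[:,2]>85)&(p[:,2]<94)&(np.abs(e[:,1])<52)&(np.abs(e[:,1])>22)&(e[:,0]>-20)&(e[:,0]<120)]
    o=bot.get_obs(); t=(o['ee_pos'][:2]-G)@d
    print('lever',((np.percentile(q[:,0],2)+np.percentile(q[:,0],98))/2).round(2),'width',np.ptp(np.percentile(q[:,0],[2,98])).round(1),'tcp',t.round(2),'F',(o['force'][:2]@d).round(2),o['clock'])
E
python3 -c "
from h import *
lever('w2.png')"
```

```text
lever 5.56 width 18.5 tcp -15.53 F -6.15 5.05
```

Call:
play_rows(deltas=[-0.001,0,0,0,0,-0.002,0,0,0,0,-0.003,0,0,0,0,-0.004,0,0,0,0,-0.005,0,0,0,0,-0.006,0,0,0,0,-0.006,0,0,0,0])

```text
clock: 5.92
ee_pos: [586.0, 82.1, 92.3]
eef_rot: [-0.578, 0.407, -0.407, 0.578]
force: [0.5, -0.0, 0.4]
finger_gap: 0.1
```

```bash
python3 -c "
from h import *
lever('w3.png')"
```

```text
lever 18.77 width 18.4 tcp -6.26 F 0.44 5.975
```

Call:
play_rows(deltas=[-0.002,0,0,0,0,-0.004,0,0,0,0,-0.006,0,0,0,0,-0.007,0,0,0,0,-0.008,0,0,0,0,-0.009,0,0,0,0,-0.01,0,0,0,0,-0.011,0,0,0,0,-0.012,0,0,0,0,-0.013,0,0,0,0,-0.014,0,0,0,0,-0.015,0,0,0,0,-0.016,0,0,0,0,-0.016,0,0,0,0])

```text
clock: 7.72
ee_pos: [580.3, 97.8, 92.3]
eef_rot: [-0.578, 0.408, -0.407, 0.578]
force: [-0.9, 0.3, -0.1]
finger_gap: 0.1
```

```bash
python3 -c "
from h import *
lever('w4.png')"
```

```text
lever 35.56 width 18.6 tcp 10.67 F 0.21 7.775
```

Call:
play_rows(deltas=[-0.002,0,0,0,0,-0.004,0,0,0,0,-0.006,0,0,0,0,-0.007,0,0,0,0,-0.008,0,0,0,0,-0.009,0,0,0,0,-0.01,0,0,0,0,-0.011,0,0,0,0,-0.012,0,0,0,0,-0.013,0,0,0,0,-0.014,0,0,0,0,-0.015,0,0,0,0,-0.016,0,0,0,0,-0.0165,0,0,0,0,-0.0165,0,0,0,0])

```text
clock: 9.65
ee_pos: [575.1, 112.4, 92.3]
eef_rot: [-0.578, 0.408, -0.407, 0.578]
force: [-0.1, -0.4, 0.3]
finger_gap: -0.3
```

```bash
python3 -c "
from h import *
lever('w5.png')"
```

```text
lever 47.62 width 18.6 tcp 26.94 F 0.68 9.7
```

```bash
python3 -c "
from h import *
lever();lever('w6.png')"
```

```text
lever 49.17 width 18.5 tcp 27.26 F -0.63 9.75
lever 51.19 width 18.5 tcp 27.27 F 0.62 9.8
```

View pics/w6.png

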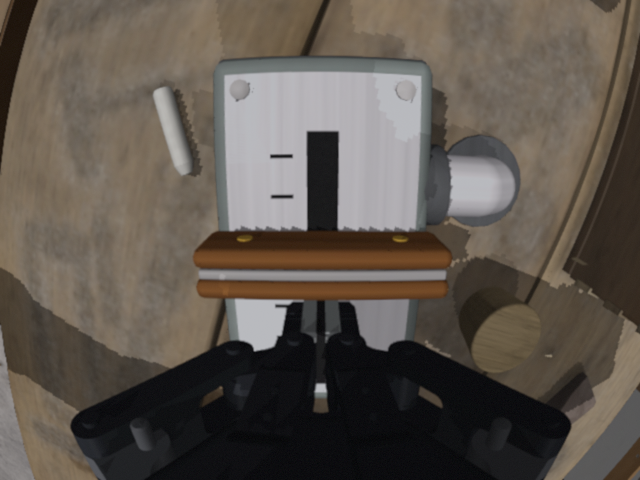

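The handle is snapping forward on its own, with two marks (156 and 196 px rows) still free beyond it. I'll back off and check it.

Call:
play_rows(deltas=[0.005,0,0,0,0,0.015,0,0,0,0,0.03,0,0,0,0,0.03,0,0,0,0])

```text
clock: 10.3
ee_pos: [586.0, 81.0, 92.1]
eef_rot: [0.578, -0.408, 0.409, -0.577]
force: [0.5, -0.1, 0.7]
finger_gap: 0.0
```

```bash
python3 -c "
from h import *
lever()
M=R.from_quat(bot.get_obs()['eef_rot']).as_matrix()
plan([bot.get_obs()['ee_pos'][0],bot.get_obs()['ee_pos'][1],170]); plan([545,-175.5,80])"
```

```text
lever 54.19 width 18.9 tcp -5.57 F 0.06 10.35
shift m [ 0.     -0.0779 -0.    ]
shift m [ 0.2295  0.0122 -0.1245]
```

Call:
play_rows(deltas=[0,-0.05,0,0,0,0.05,-0.05,-0.027,0,0,0.1,-0.05,-0.054,0,0,0.15,-0.05,-0.081,0,0,0.2,-0.04,-0.108,0,0,0.2295,-0.01,-0.1245,0,0,0.2295,0.012,-0.1245,0,0,0.2295,0.012,-0.1245,0,0,0.2295,0.012,-0.1245,0,0])

```text
clock: 11.48
ee_pos: [546.2, -173.3, 81.3]
eef_rot: [-0.578, 0.406, -0.407, 0.579]
force: [-0.1, 0.3, 0.3]
finger_gap: -0.1
```

```bash
python3 - <<'E'
from h import *
f=grab('wrist','w7.png'); P=fpts(f); p=P[f['z_map']>0]
q=p[(np.hypot(p[:,0]-545,p[:,1]+175.5)<30)&(p[:,2]>18)&(p[:,2]<26)]
print(len(q),cv2.minEnclosingCircle(q[:,:2].astype(np.float32)),np.median(q,0))
q=p[(np.hypot(p[:,0]-545,p[:,1]+175.5)<35)&(p[:,2]>7)&(p[:,2]<26)]
print(len(q),cv2.minEnclosingCircle(q[:,:2].astype(np.float32)))
o=bot.get_obs(); print(o['ee_pos'],o['force'])
E
```

```text
2335 ((546.2373657226562, -177.01829528808594), 17.085500717163086) [ 543.39122961 -172.59582716   22.77660411]
5014 ((546.3377075195312, -177.03627014160156), 25.010595321655273)
[ 546.41266725 -173.36079051   81.57740941] [ 0.05318795 -0.14326036  0.41688438]
```

View pics/w7.png

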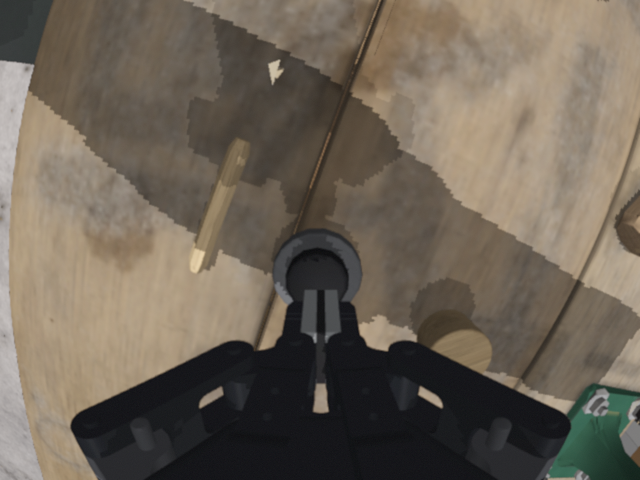

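Button at (319,268) px, centre (546, −177); the fingertips are about 3 mm off in y, which I'll correct while pressing.

Call:
play_rows(deltas=[0.003,0.015,0.001,0,0,0.003,0.028,0.001,0,0,0.003,0.032,0.001,0,0,0.003,0.034,0.001,0,0,0.003,0.036,0.001,0,0,0.003,0.038,0.001,0,0,0.003,0.04,0.001,0,0,0.003,0.041,0.001,0,0,0.003,0.042,0.001,0,0,0.003,0.042,0.001,0,0])

```text
clock: 12.78
ee_pos: [547.4, -176.7, 40.9]
eef_rot: [0.578, -0.407, 0.407, -0.578]
force: [-9.4, 3.0, 20.3]
finger_gap: -0.1
```

Pressed solid: tip at 15.9 mm, so 6 mm of travel, with 20 N against a 5 N spring. Lifting off now.

Call:
play_rows(deltas=[0,-0.003,0,0,0,0,-0.008,0,0,0,0,-0.04,0,0,0,0,-0.09,0,0,0,0.03,-0.15,0,0,0,0.03,-0.15,0,0,0,0.03,-0.15,0,0,0,0.03,-0.15,0,0,0])

```text
clock: 13.78
ee_pos: [556.3, -204.1, 186.3]
eef_rot: [0.578, -0.408, 0.406, -0.578]
force: [-0.2, -0.3, -0.0]
finger_gap: 0.4
```

```bash
python3 - <<'E'
from h import *
print(bot.get_obs()['force'])
f=grab('wrist'); p=fpts(f)[f['z_map']>0]
q=p[np.hypot(p[:,0]-546,p[:,1]+177)<10]; print('button z',np.median(q[:,2]))
for n in('top','scene'):
    f=grab(n,n+'9.png'); P=pts(f).reshape(-1,3); S=P[(np.hypot(P[:,0]-567,P[:,1]-139)<62)&(P[:,2]>80)&(P[:,2]<100)]
    r=cv2.minAreaRect(S[:,:2].astype(np.float32)); print(n,len(S),r,'lever',(np.array(r[0])-[583.4,88.7+2*(n=='scene')])@d)
    old=cv2.imread(f'pics/{n}0.png'); df=cv2.absdiff(old,f['color']).max(2)
    cv2.imwrite(f'pics/d{n}.png',df)
    np.save(n+'9.npy',pts(f))
A,B=np.load('top0.npy'),np.load('top9.npy')
for u,v,n in((246,186,'bung'),(368,205,'bung3'),(231,278,'chalk'),(355,270,'peg'),(140,275,'pencil'),(472,250,'wedge')): print(n,A[v-2:v+3,u-2:u+3,2].mean().round(1),B[v-2:v+3,u-2:u+3,2].mean().round(1))
t=cv2.imread('pics/top9.png')[150:310,70:520]; cv2.imwrite('pics/t9.png',cv2.resize(t,(790,281),interpolation=2))
E
```

```text
[-0.17868424 -0.26624334 -0.01346623]
button z 22.961724144954132
top 336 ((565.2608032226562, 139.4405975341797), (94.65248107910156, 20.57741928100586), 19.61666488647461) lever 53.88538009892342
scene 364 ((566.1759033203125, 140.7886199951172), (96.5371322631836, 22.7202091217041), 19.259477615356445) lever 52.96420803496227
bung 35.3 34.7
bung3 31.7 29.6
chalk 9.1 8.2
peg 5.5 5.8
pencil 7.0 5.6
wedge 9.1 9.8
```

View pics/t9.png

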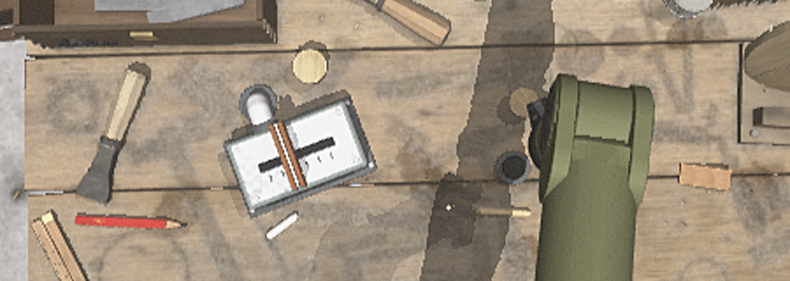

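The handle sits at the fourth mark (third notch) at (290,155) in this crop. The button is up at (512,167), and the loose things are where they were. Handing in.

```bash
python3 -c "
from cell import bot
print(bot.sign_off())"
```

```text
the job is handed in; nothing more can be done
None
```

The dust extractor job is done and handed in at about 14 s of the 64 s allowed: the handle is in the third notch and the start button was pressed and released.

- **Air gate:** I pushed the handle one click at a time with the shut fingertips on its −y face only. After each click the wrist camera read about 18.8, 35.6 and 54.2 mm. The last look gave 53.9 mm from the top camera and 53.0 mm from the scene camera; that 1 mm disagreement is within the cameras' 2 mm calibration. The pushing face itself stopped near 48 mm, and the handle went the rest of the way into the notch by itself.
- **Start button:** I pressed it to a solid stop, 6 mm down by the arm's position, with 20 N against its roughly 5 N spring. The wrist camera then read its top at 23 mm, against 22.8 mm before the press, so it came back up.
- **Surroundings:** The loose things showed no movement in the last picture, and their heights agreed to about 2 mm. The force on the tool was near zero when I handed in, with the arm raised clear of everything.

No check failed.

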